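Unnest the tint measures and sort them into the caddy by size

ROBOT

A 6-joint arm with a two-finger parallel gripper is mounted at the origin on a cart in front of the work surface, level with it; the furniture and walls round the work are solid. World frame = base frame: x ahead of the robot, y to its left, z up, the work surface at z = 0. Lengths are in m, angles in rad, forces in N, time in s.
With the tool pointing down it reaches from about 0.375 to 0.925 m from the base axis. Payload 5.7 kg.
Tool frame: the origin (TCP) lies where the fingers leave the gripper's body, on its centre line; the fingertips stand 73 mm ahead of it and the grasp point (between the pads) lies 54 mm ahead of it; y points along the fingers, x is the direction in which the jaws open and shut, and the axes are right-handed (so a half turn about y gives the same grasp; the last joint's range is limited). The gripper opens to 85 mm and grips with 20 to 120 N. Pads are 22 mm wide; open, the fingers measure 114 mm over their backs; the gripper's body (76 mm by 85 mm) begins 54 mm behind the grasp point. The pads swing forward as they close: fully open they stand 13 mm farther back than shut.
Start: joints at [1.204, 0.359, 1.51, -0, 1.272, -0.115], TCP at [0.149, 0.581, 0.304] pointing down, gripper open.
Joint ranges: [-2.97, 2.97], [-1.01, 2.36], [0.21, 2.38], [-0.96, 4.11], [0.2, 2.71], [-2.98, 2.98]. Speed limits (rad/s): [2.39, 2.39, 3.14, 3.14, 3.14, 3.14].

INTERFACE

Orientations are given as a rotation vector (axis times angle).
In Python, from rig import robot, get_image gives the robot as it stands.
- The arm moves only by the tool jog_arm, never from a script. Its argument "series" is a list of rows, each a list of 6 numbers: the shift along the tool's x, y, z in mm, then the turn, a rotation vector about the tool's x, y, z in degrees. A call has 1 to 5 rows; each row is the pose to reach, as a shift and turn from the pose commanded when the call began, along the tool's axes at that moment; what a row does not reach only later rows make up. A row lasts 1/8 s, in which the tool goes at most 62.5 mm and 10.7 degrees, less where a joint would pass 70% of its speed; a pose out of reach is approached as far as the arm can. A call with a gripper value outside its range is refused whole. "fingers" is the finger opening in mm, from 0 to 85.4, set as the call begins (left out, the last holds). The fingers move at their own pace and stop on an object; "squeeze" is the grip in N (left out, the last holds). Time passes only in rows, so rows that repeat a pose let the fingers close. It gives the time, the measured TCP pose, the force and the opening at its end, in the units of the state.
- robot.observe(): the state, without advancing time (a new reading comes with each control period).
- get_image(name): name is "scene" or "top" or "wrist"; returns a dict with "color" (384x512x3 uint8, red, green, blue), "z_map" (384x512 float32, m along the optical axis (not along the pixel's ray), 0 where there is no reading), "fx", "fy", "cx", "cy" (pixels), "pose" (4x4, takes a point from camera to world coordinates); the wrist camera has in their place "hand_eye" (4x4, takes a point from camera to tool coordinates, whose origin is the TCP and whose axes are the tool frame's). Camera axes: x right, y down, z forward; pixel columns grow to the right and rows downward; lengths in m; the calibration is good to about 2 mm. A picture is of the moment at which its call begins: read the wrist's pose just before it.
- robot.hand_in(): hands the job in, once; it reports no verdict.
The state is a dict: "time_s": time; "joint_pos": joint angles; "joint_vel": joint speeds; "joint_efforts": joint torques, N m; "ee_pos": TCP position; "tcp_rot": TCP orientation; "ft_force": force on the tool from outside, world axes, zero at the start; "wrist_torque": the same for the moment, N m; "finger_gap": finger opening in m.
Only numpy, scipy, OpenCV 4.12 (cv2) and the standard library are available. Lean on these libraries where they do the work, as an engineer would, in place of code of your own. Each camera call takes 0.05 s, during which the arm holds its last target.

TASK

Put the four grey tint measures away in the wooden caddy: take the two slim beakers out of the mixing cups they are standing in, and stand each cup and beaker upright, flat on the bottom of its own well, the widest measure in the widest well and so on down to the thinnest beaker in the narrowest well. The two lidded cosmetic pots look much like the cups but do not belong in the caddy: leave them standing where they are.

Things in the scene. Friction and masses are not known exactly. Their poses are not given: they have to be found in the camera images.
- cup_large_mid (a point): Wide, low mixing cup, the widest of the four measures: open, straight-sided, grey plastic with thin dark rings; 64 mm outside diameter, 64 mm high, wall and bottom 3 mm. Point: its centre, 32 mm above its underside; z along its axis, up. Stands on the worktop at the start with either beaker standing loose inside it.
- cup_medium_mid (a point): Middling low mixing cup: open, straight-sided, grey plastic with thin dark rings; 50 mm outside diameter, 58 mm high, wall and bottom 3 mm. Point: its centre, 29 mm above its underside; z along its axis, up. Stands on the worktop at the start with either beaker standing loose inside it.
- beaker_large_mid (a point): Slim, tall measuring beaker, the thicker of the two: open, straight-sided, grey plastic with thin dark rings; 38 mm outside diameter, 112 mm high, wall and bottom 3 mm. Point: its centre, 56 mm above its underside; z along its axis, up. Stands loose inside either mixing cup at the start, on the cup's bottom; its top 38 mm or more stands out above the cup's rim, to be gripped there.
- beaker_small_mid (a point): Slim, tall measuring beaker, the thinner of the two: open, straight-sided, grey plastic with thin dark rings; 28 mm outside diameter, 100 mm high, wall and bottom 3 mm. Point: its centre, 50 mm above its underside; z along its axis, up. Stands loose inside either mixing cup at the start, on the cup's bottom; its top 38 mm or more stands out above the cup's rim, to be gripped there.
- well_80_floor (a point): Round well, 80 mm diameter, 9 mm deep, dark bottom, widest of the four in the fixed caddy; in a light wooden block 90 mm square. The blocks stand in one row, in any order, 90 mm between centres. Point: centre of the well's bottom, 5 mm above the worktop; block top 14 mm above it (hold things by their upper half). y along the row, x across it, z up.
- well_66_floor (a point): Round well, 66 mm diameter, 9 mm deep, dark bottom, second widest of the four in the fixed caddy; in a light wooden block 90 mm square. The blocks stand in one row, in any order, 90 mm between centres. Point: centre of the well's bottom, 5 mm above the worktop; block top 14 mm above it (hold things by their upper half). y along the row, x across it, z up.
- well_54_floor (a point): Round well, 54 mm diameter, 9 mm deep, dark bottom, third widest of the four in the fixed caddy; in a light wooden block 90 mm square. The blocks stand in one row, in any order, 90 mm between centres. Point: centre of the well's bottom, 5 mm above the worktop; block top 14 mm above it (hold things by their upper half). y along the row, x across it, z up.
- well_44_floor (a point): Round well, 44 mm diameter, 9 mm deep, dark bottom, narrowest of the four in the fixed caddy; in a light wooden block 90 mm square. The blocks stand in one row, in any order, 90 mm between centres. Point: centre of the well's bottom, 5 mm above the worktop; block top 14 mm above it (hold things by their upper half). y along the row, x across it, z up.
- pot_1_mid (a point): Look-alike: closed cosmetic pot, cream with a black lid, 61 mm diameter, 48 mm high, standing loose. The point is its centre, 24 mm above its underside.
- pot_2_mid (a point): Look-alike: closed cosmetic pot, black with a gold lid, 53 mm diameter, 36 mm high, standing loose. The point is its centre, 18 mm above its underside.

How it is judged:
By the outcome, as a careful person would: the job done as asked, in the order asked, and still so for the second after the job is handed in, with the robot touching nothing.
It also fails if it takes over 125 s, if anything falls off the work surface, if the arm or the gripper's body presses on something with over 40 N, if the wrist force passes 120 N, or if a joint passes its speed limit or range.

## Working session

There is one attempt and no reset: what is moved stays moved. The work goes in short steps, Python scripts to look and compute and a tool call to move; the robot and the scene stay as the last step left them, time stands still between calls to the robot, and variables do not carry over. Pictures are saved under pics/ and viewed, and the job is handed in when it is done.

Besides the shell and the picture viewer there is one more tool, called after "Emit:" as name(argument=value, ...), one argument or row to a line, values as JSON. jog_arm: Moves the arm, as the interface text tells. Its arguments: {"type":"object","properties":{"series":{"type":"array","items":{"type":"array","items":{"type":"number"}}},"fingers":{"type":"number"},"squeeze":{"type":"number"}},"required":["series"]}

```bash
mkdir -p pics; ls; python3 - <<'E'
from rig import robot,get_image
import cv2
s=robot.observe();print(s)
for n in ["scene","top"]:
    im=get_image(n);cv2.imwrite(f"pics/{n}0.png",im["color"][:,:,::-1]);print(n,im["fx"],im["fy"],im["cx"],im["cy"],im["pose"])
E
```

```text
pics
{'time_s': 0.0, 'joint_pos': array([ 1.20387973e+00,  3.59507400e-01,  1.51143943e+00,  6.49334479e-07,
        1.27250881e+00, -1.15089897e-01]), 'joint_vel': array([ 7.59269197e-05,  6.70471403e-04,  6.04475407e-04, -8.11876375e-04,
       -3.16390862e-04, -1.69197091e-03]), 'joint_efforts': array([ 2.37469707e-03, -5.27615118e+01, -2.78627157e+01,  1.57480855e-05,
        1.31869898e-02, -2.78543388e-05]), 'ee_pos': array([0.14930607, 0.58055618, 0.30304938]), 'tcp_rot': array([-1.31885027, -1.02052506,  1.02318347]), 'ft_force': array([-0.74332047, -0.00535103, -0.11432541]), 'wrist_torque': array([ 0.05681635, -0.05986423, -0.00680164]), 'finger_gap': 0.08502959330303496}
scene 396.07805518901216 396.07805518901216 254.6416561448175 190.11837113653488 [[ 0.50025564 -0.65648582  0.56459778 -0.08751262]
 [-0.86569075 -0.39274992  0.31036595 -0.33968047]
 [ 0.01799489 -0.6440294  -0.76478907  0.90762941]
 [ 0.          0.          0.          1.        ]]
top 462.53498860346866 462.53498860346866 254.55991972550694 184.34188518481974 [[ 0.01071807 -0.986171    0.16538404  0.33610288]
 [-0.99982485 -0.01310696 -0.01335986 -0.00602126]
 [ 0.01534279 -0.16521188 -0.98613875  1.32855493]
 [ 0.          0.          0.          1.        ]]
```

View pics/scene0.png

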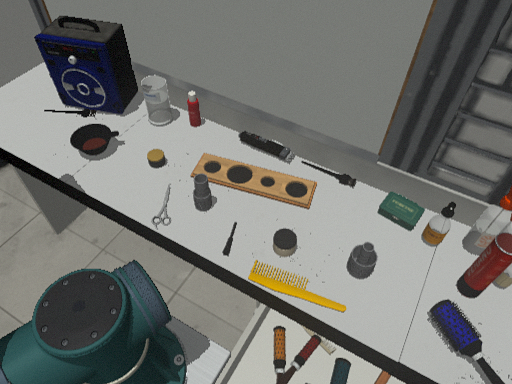

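View pics/top0.png

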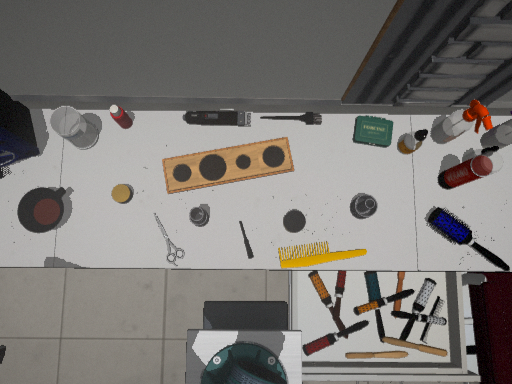

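Top view: caddy around (228,165) with wells at (182,172), (213,167), (243,162) and (274,157). The cups with beakers are at (199,215) and (364,206), and the pots at (122,193) and (294,220). Next I'll measure these.

```bash
cat > h.py <<'E'
from rig import robot,get_image
import cv2,numpy as np
from scipy.spatial.transform import Rotation as R
def ray(im,u,v,P=None):
    P=im["pose"] if P is None else P
    d=np.array([(u-im["cx"])/im["fx"],(v-im["cy"])/im["fy"],1.0]);return P[:3,3],P[:3,:3]@d
def onz(im,u,v,z,P=None):
    o,d=ray(im,u,v,P);return o+d*(z-o[2])/d[2]
def cloud(im,P=None):
    P=im["pose"] if P is None else P
    z=im["z_map"];v,u=np.mgrid[:384,:512]
    c=np.stack([(u-im["cx"])/im["fx"]*z,(v-im["cy"])/im["fy"]*z,z],-1)
    w=c@P[:3,:3].T+P[:3,3];w[z<=0]=np.nan;return w
def wpose(im,s=None):
    s=s or robot.observe();T=np.eye(4);T[:3,:3]=R.from_rotvec(s["tcp_rot"]).as_matrix();T[:3,3]=s["ee_pos"]
    return T@im["hand_eye"]
E
python3 - <<'E'
from h import *
s=robot.observe();print(R.from_rotvec(s["tcp_rot"]).as_matrix().round(3))
for n in ["top","scene"]:
    im=get_image(n)
    c=im["color"];W=cloud(im)
    g=cv2.cvtColor(c,cv2.COLOR_RGB2HSV)
    # wells: dark blobs within wood
    wood=((g[...,0]>8)&(g[...,0]<20)&(g[...,1]>80)&(g[...,2]>80)).astype(np.uint8)
    cs,_=cv2.findContours(wood,cv2.RETR_CCOMP,cv2.CHAIN_APPROX_NONE)
    k=max(cs,key=cv2.contourArea);m=np.zeros((384,512),np.uint8);cv2.drawContours(m,[k],-1,1,-1)
    box=cv2.boxPoints(cv2.minAreaRect(k));print(n,"caddy corners",[onz(im,*p,.014)[:2].round(3).tolist() for p in box])
    hole=((m==1)&(g[...,2]<70)).astype(np.uint8)
    for q in cv2.findContours(hole,cv2.RETR_EXTERNAL,cv2.CHAIN_APPROX_NONE)[0]:
        if cv2.contourArea(q)<40: continue
        # project contour onto floor
        pts=np.array([onz(im,*p[0],.005)[:2] for p in q],np.float32)
        (cx,cy),r=cv2.minEnclosingCircle(pts)
        print(" well",np.round(cv2.minAreaRect(q)[0]),cx.round(4) if 0 else round(cx,4),round(cy,4),"d",round(2000*r,1),"areaD",2000*np.sqrt(cv2.contourArea(pts)/np.pi))
    # tall clusters
    mm=((W[...,2]>.02)&(W[...,2]<.2)&(W[...,0]<0.75)&(W[...,0]>.3)&(abs(W[...,1])<.6)).astype(np.uint8)
    nn,l,st,ce=cv2.connectedComponentsWithStats(mm)
    for i in range(1,nn):
        if st[i,4]>60:
            w=W[l==i];print(" cl",ce[i].round(),st[i,4],"med",np.median(w,0).round(3),"mx",w.max(0).round(3),"mn",w.min(0).round(3))
E
```

```text
[[ 0.249 -0.001 -0.968]
 [ 0.968 -0.002  0.249]
 [-0.002 -1.     0.   ]]
top caddy corners [[0.628, 0.248], [0.702, -0.119], [0.6, -0.137], [0.528, 0.226]]
 well [182. 172.] 0.5911 0.1872 d 49.5 areaD 45.456304595501074
 well [243. 161.] 0.6257 0.0106 d 38.6 areaD 35.62519413049159
 well [212. 167.] 0.609 0.0991 d 75.7 areaD 71.97147539734584
 well [273. 156.] 0.6425 -0.0776 d 61.3 areaD 57.422605440474086
 cl [412. 104.] 102 med [ 0.749 -0.432  0.168] mx [ 0.75  -0.394  0.189] mn [ 0.747 -0.475  0.156]
 cl [120. 116.] 294 med [0.73  0.352 0.095] mx [0.75  0.378 0.137] mn [0.719 0.341 0.02 ]
 cl [ 72. 126.] 1267 med [0.697 0.478 0.096] mx [0.739 0.521 0.153] mn [0.658 0.439 0.02 ]
 cl [453. 126.] 841 med [ 0.704 -0.558  0.13 ] mx [ 0.747 -0.543  0.2  ] mn [ 0.685 -0.599  0.021]
 cl [214. 120.] 419 med [0.741 0.096 0.03 ] mx [0.75  0.188 0.043] mn [0.731 0.009 0.02 ]
 cl [374. 132.] 885 med [ 0.713 -0.37   0.03 ] mx [ 0.75  -0.312  0.039] mn [ 0.674 -0.424  0.02 ]
 cl [412. 141.] 459 med [ 0.671 -0.459  0.083] mx [ 0.705 -0.442  0.16 ] mn [ 0.653 -0.49   0.02 ]
 cl [458. 175.] 657 med
[... 1518 characters left out ...]
-0.541  0.151]
 cl [201. 191.] 495 med [0.448 0.121 0.073] mx [0.479 0.155 0.117] mn [0.432 0.103 0.02 ]
 cl [401. 210.] 838 med [ 0.709 -0.374  0.03 ] mx [ 0.75  -0.314  0.037] mn [ 0.671 -0.428  0.02 ]
 cl [486. 246.] 2564 med [ 0.684 -0.573  0.119] mx [ 0.734 -0.547  0.2  ] mn [ 0.548 -0.6    0.02 ]
 cl [439. 224.] 719 med [ 0.664 -0.469  0.08 ] mx [ 0.69  -0.445  0.157] mn [ 0.649 -0.496  0.02 ]
 cl [284. 241.] 471 med [ 0.442 -0.14   0.045] mx [ 0.478 -0.108  0.052] mn [ 0.416 -0.168  0.02 ]
 cl [363. 259.] 687 med [ 0.482 -0.333  0.055] mx [ 0.519 -0.301  0.104] mn [ 0.459 -0.365  0.02 ]
 cl [452. 324.] 1255 med [ 0.436 -0.565  0.053] mx [ 0.488 -0.516  0.069] mn [ 0.387 -0.6    0.02 ]
```

```bash
python3 - <<'E'
from h import *
im=get_image("top");c=im["color"]
a=[cv2.resize(c[y-30:y+30,x-30:x+30],(390,390),interpolation=cv2.INTER_CUBIC) for x,y in[(199,210),(364,200)]]
cv2.imwrite("pics/cuts.png",np.hstack(a)[:,:,::-1])
im=get_image("scene");c=im["color"]
a=[cv2.resize(c[y-30:y+30,x-30:x+30],(390,390),interpolation=cv2.INTER_CUBIC) for x,y in[(203,190),(362,258)]]
cv2.imwrite("pics/cuts2.png",np.hstack(a)[:,:,::-1])
E
```

```text
(no output)
```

View pics/cuts.png

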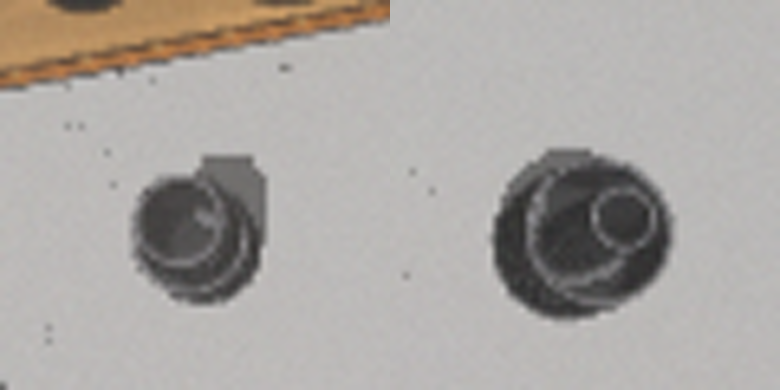

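View pics/cuts2.png

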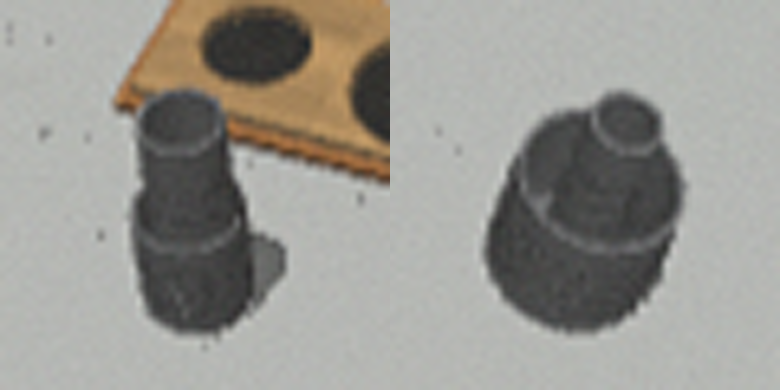

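The left stack, crop centre (180,222), is the medium cup holding the large beaker. The right stack, crop rim (625,220), is the large cup holding the small beaker.

```bash
python3 - <<'E'
from h import *
t=get_image("top");s=get_image("scene")
f=lambda o,x,y:(o[0]-30+(x+.5)/6.5-.5,o[1]-30+(y+.5)/6.5-.5)
print("LB",onz(t,*f((199,210),180,222),.115),onz(s,*f((203,190),181,122),.115))
print("SB",onz(t,*f((364,200),235,220),.103),onz(s,*f((362,258),237,123),.103))
print("LC",onz(t,*f((364,200),210,232),.064),onz(s,*f((362,258),211,180),.064))
E
```

```text
LB [0.45930111 0.12986025 0.115     ] [0.45880225 0.12707798 0.115     ]
SB [ 0.4939164  -0.33170483  0.103     ] [ 0.49316591 -0.33343147  0.103     ]
LC [ 0.49366688 -0.33124804  0.064     ] [ 0.49206983 -0.33319199  0.064     ]
```

Emit:
jog_arm(
  series=[
    [0,0,0,0,10,0],
    [0,0,0,0,20,0],
    [0,0,0,0,30,0],
    [0,0,0,0,40,0],
    [0,0,0,0,50,0],
  ],
  fingers=85,
  squeeze=30,
)

```text
time_s: 1.02
ee_pos: [0.1495, 0.581, 0.3039]
tcp_rot: [-1.543, -0.345, 0.346]
ft_force: [-0.0, -0.5, -0.1]
finger_gap: 0.0853
```

```bash
cat >> h.py <<'E'
def go(p,yaw=11.1):
    s=robot.observe();M=R.from_rotvec(s["tcp_rot"]).as_matrix()
    a=np.radians(yaw);x=np.array([np.cos(a),np.sin(a),0]);y=np.array([0,0,-1.]);D=np.stack([x,y,np.cross(x,y)],1)
    print("shift",(1000*M.T@(np.array(p)-s["ee_pos"])).round(1),"turn",np.degrees(R.from_matrix(M.T@D).as_rotvec()).round(2),"pos",s["ee_pos"].round(4),"t",s["time_s"],"F",s["ft_force"].round(1))
E
python3 -c "
from h import *
go([.459,.1285,.30])"
```

```text
shift [  87.     3.9 -541.3] turn [ 1.000e-02  1.414e+01 -1.000e-02] pos [0.1495 0.581  0.3039] t 1.025 F [-0.  -0.5 -0.1]
```

Emit:
jog_arm(
  series=[
    [8,0,-50,0,5,0],
    [17,0,-105,0,10,0],
    [26,0,-160,0,14.1,0],
    [35,0,-215,0,14.1,0],
    [43,0,-270,0,14.1,0],
  ],
)

```text
time_s: 1.65
ee_pos: [0.3057, 0.3547, 0.3041]
tcp_rot: [-1.565, -0.158, 0.157]
ft_force: [1.0, -0.2, 0.4]
finger_gap: 0.0848
```

```bash
python3 -c "
from h import *
go([.459,.1285,.30])"
```

```text
shift [ 105.1    4.2 -252.2] turn [-0.01  0.39  0.05] pos [0.3057 0.3547 0.3041] t 1.65 F [ 1.  -0.2  0.4]
```

Emit:
jog_arm(
  series=[
    [21,0,-50,0,0,0],
    [43,1,-105,0,0,0],
    [66,2,-160,0,0,0],
    [88,3,-215,0,0,0],
    [105,4,-252,0,0,0],
  ],
)

```text
time_s: 2.28
ee_pos: [0.4591, 0.1277, 0.3002]
tcp_rot: [-1.566, -0.157, 0.155]
ft_force: [-0.4, 0.4, -0.8]
finger_gap: 0.0846
```

Emit:
jog_arm(
  series=[
    [0,0,0,0,0,0],
    [0,0,0,0,0,0],
  ],
)

```text
time_s: 2.52
ee_pos: [0.4574, 0.1301, 0.2998]
tcp_rot: [-1.565, -0.156, 0.157]
ft_force: [-0.5, 0.3, 0.1]
finger_gap: 0.0849
```

```bash
python3 - <<'E'
from h import *
go([.459,.1285,.148])
s=robot.observe();im=get_image("wrist");P=wpose(im,s)
print(P.round(3))
cv2.imwrite("pics/w1.png",im["color"][:,:,::-1])
W=cloud(im,P);m=(W[...,2]>.1)&(W[...,2]<.13)
w=W[m];print(len(w),w.max(0),w.min(0))
E
```

```text
shift [  1.3 151.8  -2. ] turn [-0.02  0.33 -0.04] pos [0.4574 0.1301 0.2998] t 2.525 F [-0.5  0.3  0.1]
[[ 0.98   0.189  0.06   0.442]
 [ 0.199 -0.933 -0.3    0.207]
 [-0.001  0.306 -0.952  0.369]
 [ 0.     0.     0.     1.   ]]
754 [0.77180186 0.14905736 0.11603762] [0.44169522 0.00882079 0.10008357]
```

View pics/w1.png

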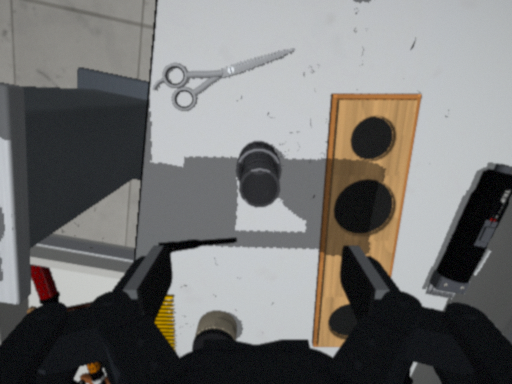

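The wrist view shows the large beaker's rim at about (260,187) and wells at (373,138) and (364,207).

```bash
python3 - <<'E'
from h import *
s=robot.observe();im=get_image("wrist");P=wpose(im,s)
c=im["color"];cv2.imwrite("pics/w1c.png",cv2.resize(c[130:220,220:300],(640,720),interpolation=cv2.INTER_CUBIC)[:600,:,::-1])
print(onz(im,260,187,.115,P))
g=cv2.cvtColor(c,cv2.COLOR_RGB2HSV)
hole=(g[...,2]<60).astype(np.uint8);hole[:,:330]=0;hole[:,410:]=0
for q in cv2.findContours(hole,cv2.RETR_EXTERNAL,cv2.CHAIN_APPROX_NONE)[0]:
    if cv2.contourArea(q)<300: continue
    e=cv2.fitEllipse(q);print(np.round(e[0],1),np.round(e[1],1),[onz(im,*e[0],z,P).round(4) for z in(.005,.014)])
W=cloud(im,P);m=(W[...,2]>.1)&(W[...,2]<.13);m[:,:220]=0;m[:,300:]=0;m[230:]=0
w=W[m];print(len(w),w.max(0),w.min(0),(w.max(0)+w.min(0))/2)
E
```

```text
[0.46103873 0.13169444 0.115     ]
[369.1 330.5] [ 83.  141.1] [array([ 0.68  , -0.0927,  0.005 ]), array([ 0.6741, -0.0853,  0.014 ])]
[362.6 206.7] [50.  59.1] [array([0.6077, 0.0994, 0.005 ]), array([0.6036, 0.102 , 0.014 ])]
[371.5 138.1] [36.4 42.3] [array([0.5906, 0.1877, 0.005 ]), array([0.587 , 0.1882, 0.014 ])]
673 [0.47918231 0.14903947 0.11610685] [0.44178191 0.11116559 0.10000467] [0.46048211 0.13010253 0.10805576]
```

View pics/w1c.png

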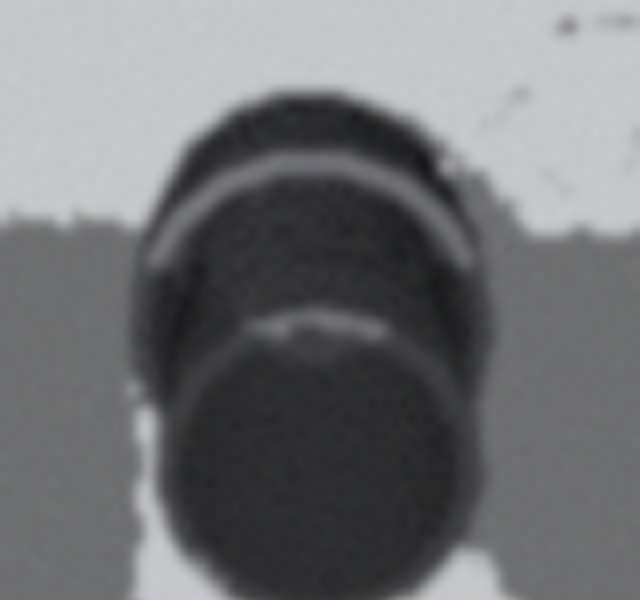

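Emit:
jog_arm(
  series=[
    [2.5,50,-0.5,0,0,0],
    [2.5,95,-0.5,0,0,0],
    [2.5,130,-0.5,0,0,0],
    [2.5,152,-0.5,0,0,0],
    [2.5,152,-0.5,0,0,0],
  ],
)

```text
time_s: 3.25
ee_pos: [0.4587, 0.1308, 0.1467]
tcp_rot: [-1.565, -0.155, 0.162]
ft_force: [0.1, -0.4, 0.3]
finger_gap: 0.085
```

Emit:
jog_arm(
  series=[
    [0,0,0,0,0,0],
    [0,0,0,0,0,0],
    [0,0,0,0,0,0],
    [0,0,0,0,0,0],
    [0,0,0,0,0,0],
  ],
  fingers=25,
  squeeze=30,
)

```text
time_s: 3.88
ee_pos: [0.461, 0.1301, 0.149]
tcp_rot: [-1.565, -0.159, 0.156]
ft_force: [-1.8, 0.7, 5.9]
finger_gap: 0.0382
```

```bash
python3 - <<'E'
from h import *
go([.591,.187,.25])
im=get_image("wrist")
cv2.imwrite("pics/w2.png",im["color"][:,:,::-1])
print(robot.observe()["finger_gap"])
E
```

```text
shift [ 138.9 -100.7   29.9] turn [0.01 0.37 0.11] pos [0.461  0.1301 0.149 ] t 3.875 F [-1.8  0.7  5.9]
0.038553607449137384
```

View pics/w2.png

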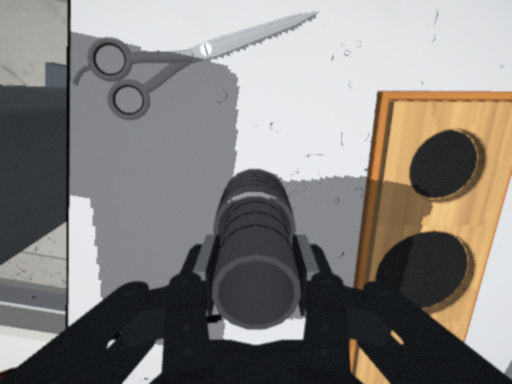

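Emit:
jog_arm(
  series=[
    [0,-15,0,0,0,0],
    [0,-35,0,0,0,0],
    [0,-60,0,0,0,0],
    [0,-85,0,0,0,0],
    [0,-100,0,0,0,0],
  ],
  squeeze=40,
)

```text
time_s: 4.55
ee_pos: [0.4609, 0.13, 0.2496]
tcp_rot: [-1.565, -0.159, 0.155]
ft_force: [0.0, 0.6, -0.6]
finger_gap: 0.0381
```

```bash
python3 - <<'E'
from h import *
go([.591,.187,.25])
im=get_image("scene")
cv2.imwrite("pics/s3.png",im["color"][:,:,::-1])
print(robot.observe()["finger_gap"])
E
```

```text
shift [ 1.389e+02 -1.000e-01  3.000e+01] turn [0.01 0.37 0.13] pos [0.4609 0.13   0.2496] t 4.55 F [ 0.   0.6 -0.6]
0.038422056788955064
```

View pics/s3.png

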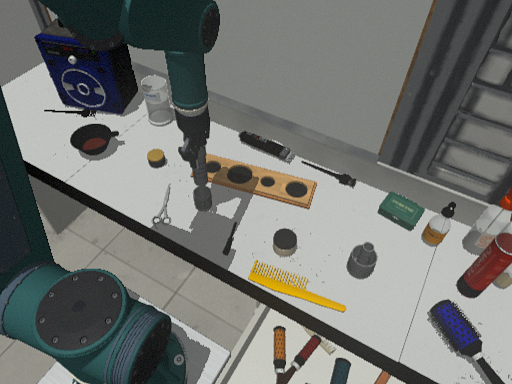

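Emit:
jog_arm(
  series=[
    [35,0,8,0,0,0],
    [80,0,17,0,0,0],
    [120,0,26,0,0,0],
    [139,0,30,0,0,0],
    [139,0,30,0,0,0],
  ],
)

```text
time_s: 5.22
ee_pos: [0.5914, 0.1874, 0.2469]
tcp_rot: [-1.565, -0.157, 0.158]
ft_force: [-0.3, -0.1, -1.9]
finger_gap: 0.0378
```

Emit:
jog_arm(
  series=[
    [0,30,0,0,0,0],
    [0,60,0,0,0,0],
    [0,80,0,0,0,0],
    [0,90,0,0,0,0],
    [0,90,0,0,0,0],
  ],
)

```text
time_s: 5.85
ee_pos: [0.5896, 0.1867, 0.1574]
tcp_rot: [-1.565, -0.156, 0.159]
ft_force: [0.4, 1.1, 0.2]
finger_gap: 0.0379
```

```bash
python3 - <<'E'
from h import *
go([.591,.187,.151])
for n in ("wrist","scene"):
    im=get_image(n);c=im["color"]
    if n=="scene": c=cv2.resize(c[110:230,130:290],(800,600),interpolation=cv2.INTER_CUBIC)
    cv2.imwrite(f"pics/p4{n}.png",c[:,:,::-1])
E
```

```text
shift [1.5 6.4 0.1] turn [ 0.01  0.36 -0.12] pos [0.5896 0.1867 0.1574] t 5.85 F [0.4 1.1 0.2]
```

View pics/p4wrist.png

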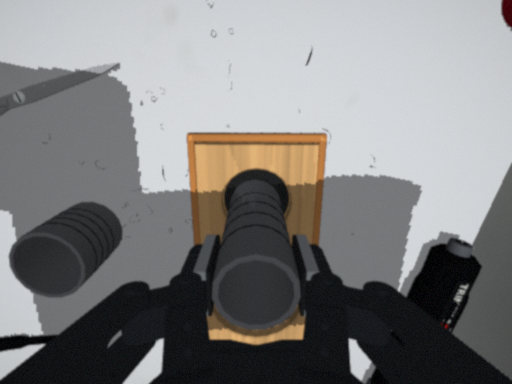

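View pics/p4scene.png

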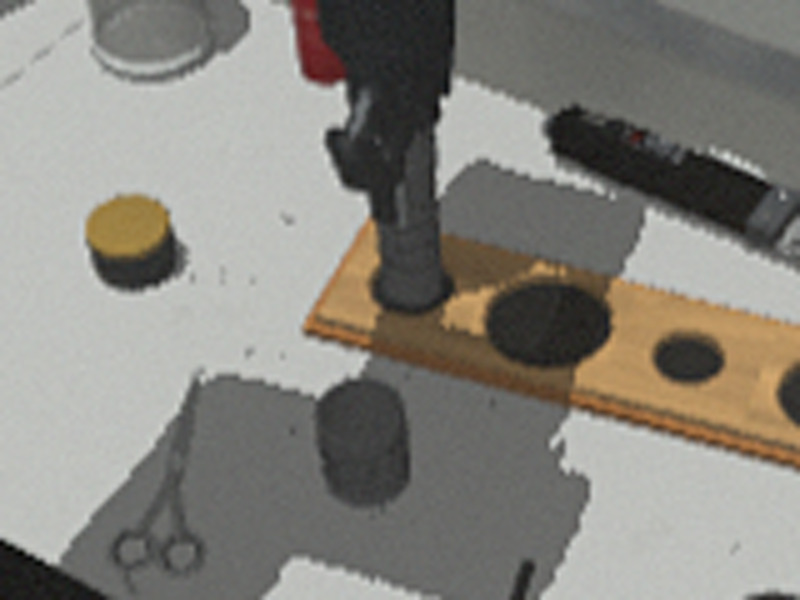

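The beaker is entering well 54, centred, and the medium cup is still standing at wrist (60,250). Now I'll lower it.

Emit:
jog_arm(
  series=[
    [0,3,0,0,0,0],
    [0,5.5,0,0,0,0],
    [0,7,0,0,0,0],
    [0,7,0,0,0,0],
    [0,7,0,0,0,0],
  ],
)

```text
time_s: 6.58
ee_pos: [0.5907, 0.1871, 0.1512]
tcp_rot: [-1.565, -0.157, 0.157]
ft_force: [-0.6, 0.5, 4.5]
finger_gap: 0.0384
```

Emit:
jog_arm(
  series=[
    [0,0,0,0,0,0],
    [0,0,0,0,0,0],
    [0,0,0,0,0,0],
    [0,0,0,0,0,0],
    [0,0,0,0,0,0],
  ],
  fingers=60,
)

```text
time_s: 7.2
ee_pos: [0.5906, 0.187, 0.1508]
tcp_rot: [-1.565, -0.157, 0.157]
ft_force: [-1.1, 0.2, -0.3]
finger_gap: 0.0602
```

Emit:
jog_arm(
  series=[
    [0,-30,0,0,0,0],
    [0,-80,0,0,0,0],
    [0,-130,0,0,0,0],
    [0,-150,0,0,0,0],
    [0,-150,0,0,0,0],
  ],
  fingers=85,
)

```text
time_s: 7.82
ee_pos: [0.5916, 0.1873, 0.3029]
tcp_rot: [-1.565, -0.161, 0.154]
ft_force: [0.1, -0.8, -1.0]
finger_gap: 0.0854
```

```bash
python3 - <<'E'
from h import *
go([.4936,-.3325,.30])
im=get_image("wrist");c=im["color"]
cv2.imwrite(f"pics/p5.png",c[:,:,::-1])
E
```

```text
shift [-199.5    2.1 -489.9] turn [0.01 0.38 0.24] pos [0.5916 0.1873 0.3029] t 7.825 F [ 0.1 -0.8 -1. ]
```

View pics/p5.png

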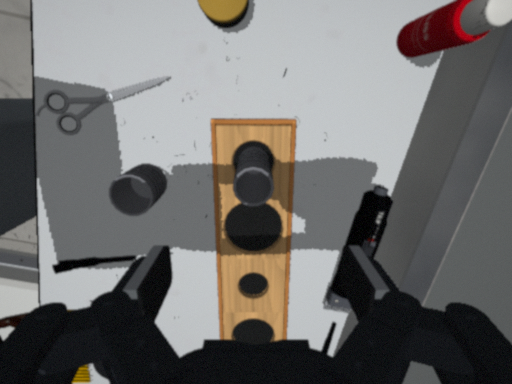

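The beaker is standing in its well, rim at (253,185). I'm moving over to the right-hand stack.

Emit:
jog_arm(
  series=[
    [-20,0,-50,0,0,0],
    [-44,0,-108,0,0,0],
    [-68,0,-166,0,0,0],
    [-90,0,-222,0,0,0],
    [-112,0,-275,0,0,0],
  ],
)

```text
time_s: 8.5
ee_pos: [0.5341, -0.1063, 0.2989]
tcp_rot: [-1.564, -0.155, 0.159]
ft_force: [-0.3, -0.7, -0.2]
finger_gap: 0.0851
```

Emit:
jog_arm(
  series=[
    [-22,0,-55,0,0,0],
    [-45,0,-110,0,0,0],
    [-68,1,-165,0,0,0],
    [-86,2,-205,0,0,0],
    [-87,2,-213,0,0,0],
  ],
)

```text
time_s: 9.12
ee_pos: [0.4912, -0.333, 0.2967]
tcp_rot: [-1.563, -0.152, 0.157]
ft_force: [-0.7, 0.1, -0.2]
finger_gap: 0.0851
```

Emit:
jog_arm(
  series=[
    [0,0,0,0,0,0],
    [0,0,0,0,0,0],
  ],
)

```text
time_s: 9.38
ee_pos: [0.4927, -0.3292, 0.2982]
tcp_rot: [-1.563, -0.157, 0.159]
ft_force: [0.4, -1.3, -0.1]
finger_gap: 0.0851
```

```bash
python3 - <<'E'
from h import *
s=robot.observe();im=get_image("wrist");P=wpose(im,s);c=im["color"]
cv2.imwrite(f"pics/p6.png",c[:,:,::-1])
W=cloud(im,P)
for lo,hi in((.092,.11),(.045,.07)):
    m=(W[...,2]>lo)&(W[...,2]<hi)&(abs(W[...,0]-.494)<.06)&(abs(W[...,1]+.332)<.06)
    w=W[m];print(len(w),w.max(0).round(4),w.min(0).round(4),((w.max(0)+w.min(0))/2).round(4))
go([.4936,-.3325,.30])
E
```

```text
383 [ 0.5086 -0.3179  0.1041] [ 0.4814 -0.3454  0.092 ] [ 0.495  -0.3317  0.0981]
1075 [ 0.5255 -0.2993  0.07  ] [ 0.4627 -0.3628  0.0451] [ 0.4941 -0.331   0.0575]
shift [ 0.1 -1.5 -3.4] turn [-0.07  0.46 -0.03] pos [ 0.4928 -0.3292  0.2985] t 9.425 F [-0.9  0.2  0.9]
```

View pics/p6.png

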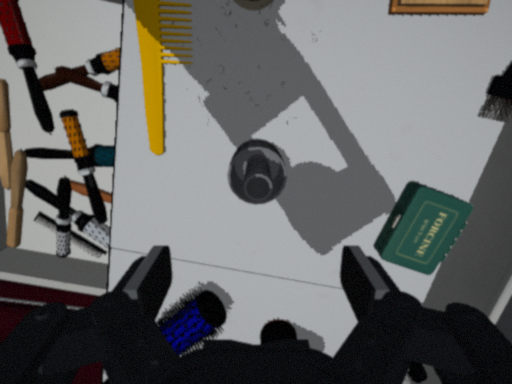

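Emit:
jog_arm(
  series=[
    [1.8,50,-2.8,0,0,0],
    [1.8,95,-2.8,0,0,0],
    [1.8,130,-2.8,0,0,0],
    [1.8,156,-2.8,0,0,0],
    [1.8,156,-2.8,0,0,0],
  ],
)

```text
time_s: 10.05
ee_pos: [0.4942, -0.331, 0.1412]
tcp_rot: [-1.562, -0.156, 0.161]
ft_force: [-0.1, -0.2, -0.1]
finger_gap: 0.0853
```

Emit:
jog_arm(
  series=[
    [0,0,0,0,0,0],
    [0,0,0,0,0,0],
    [0,0,0,0,0,0],
    [0,0,0,0,0,0],
    [0,0,0,0,0,0],
  ],
  fingers=15,
  squeeze=40,
)

```text
time_s: 10.68
ee_pos: [0.4955, -0.3337, 0.1441]
tcp_rot: [-1.566, -0.158, 0.156]
ft_force: [0.0, 0.3, 6.4]
finger_gap: 0.0261
```

Emit:
jog_arm(
  series=[
    [0,0,0,0,0,0],
    [0,0,0,0,0,0],
  ],
)

```text
time_s: 10.92
ee_pos: [0.4955, -0.3337, 0.1441]
tcp_rot: [-1.566, -0.158, 0.156]
ft_force: [-0.7, -0.1, 6.7]
finger_gap: 0.0259
```

Emit:
jog_arm(
  series=[
    [0,-15,0,0,0,0],
    [0,-35,0,0,0,0],
    [0,-60,0,0,0,0],
    [0,-85,0,0,0,0],
    [0,-110,0,0,0,0],
  ],
)

```text
time_s: 11.55
ee_pos: [0.4949, -0.3331, 0.2546]
tcp_rot: [-1.565, -0.157, 0.157]
ft_force: [-0.3, -0.2, -0.4]
finger_gap: 0.0262
```

```bash
python3 - <<'E'
from h import *
go([.6262,.011,.27])
im=get_image("wrist")
cv2.imwrite("pics/w7.png",im["color"][:,:,::-1])
print(robot.observe()["finger_gap"])
E
```

```text
shift [197.1 -15.5 311.1] turn [0.02 0.37 0.01] pos [ 0.4949 -0.3331  0.2546] t 11.55 F [-0.3 -0.2 -0.4]
0.026102041897621858
```

View pics/w7.png

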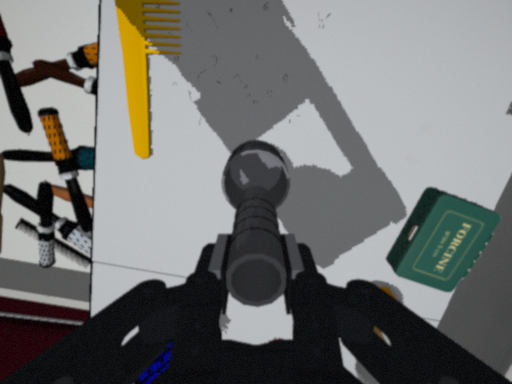

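```bash
python3 - <<'E'
from h import *
s=robot.observe();im=get_image("wrist");P=wpose(im,s)
W=cloud(im,P);m=np.zeros((384,512),bool);m[190:310,225:290]=1
m&=(W[...,2]>.13)&(W[...,2]<.24)&(np.hypot(W[...,0]-.495,W[...,1]+.333)<.05)
w=W[m];print(len(w),w.max(0).round(4),w.min(0).round(4))
for lo in np.arange(.13,.24,.01):
    q=w[(w[:,2]>lo)&(w[:,2]<=lo+.01)]
    if len(q)>10: print(lo.round(3),len(q),q.min(0).round(4),q.max(0).round(4),q.mean(0).round(4))
for n in ("scene",):
    c=get_image(n)["color"]
    cv2.imwrite(f"pics/s7.png",cv2.resize(c[150:300,270:450],(720,600),interpolation=cv2.INTER_CUBIC)[:,:,::-1])
E
```

```text
6123 [ 0.5125 -0.3185  0.2243] [ 0.479  -0.3479  0.13  ]
0.13 164 [ 0.4826 -0.3319  0.13  ] [ 0.5077 -0.3189  0.1399] [ 0.494  -0.322   0.1352]
0.14 196 [ 0.4823 -0.3362  0.14  ] [ 0.5097 -0.3186  0.1499] [ 0.4942 -0.3223  0.1456]
0.15 199 [ 0.4826 -0.3309  0.15  ] [ 0.5079 -0.3186  0.1597] [ 0.4941 -0.3218  0.1546]
0.16 295 [ 0.4823 -0.3334  0.1602] [ 0.51   -0.3187  0.17  ] [ 0.4941 -0.3223  0.1649]
0.17 310 [ 0.4822 -0.3442  0.17  ] [ 0.5097 -0.3185  0.18  ] [ 0.4944 -0.3224  0.1755]
0.18 576 [ 0.479  -0.3445  0.18  ] [ 0.5117 -0.3188  0.19  ] [ 0.4957 -0.3294  0.1854]
0.19 1020 [ 0.4792 -0.3446  0.1902] [ 0.5113 -0.3186  0.2   ] [ 0.4963 -0.3302  0.1951]
0.2 1260 [ 0.4802 -0.3476  0.2   ] [ 0.5118 -0.3186  0.21  ] [ 0.4964 -0.3311  0.2052]
0.21 1937 [ 0.4811 -0.3479  0.21  ] [ 0.5118 -0.3186  0.22  ] [ 0.4964 -0.3321  0.2148]
0.22 166 [ 0.4839 -0.3446  0.2201] [ 0.5125 -0.3203  0.2243] [ 0.5069 -0.3318  0.2222]
```

View pics/s7.png

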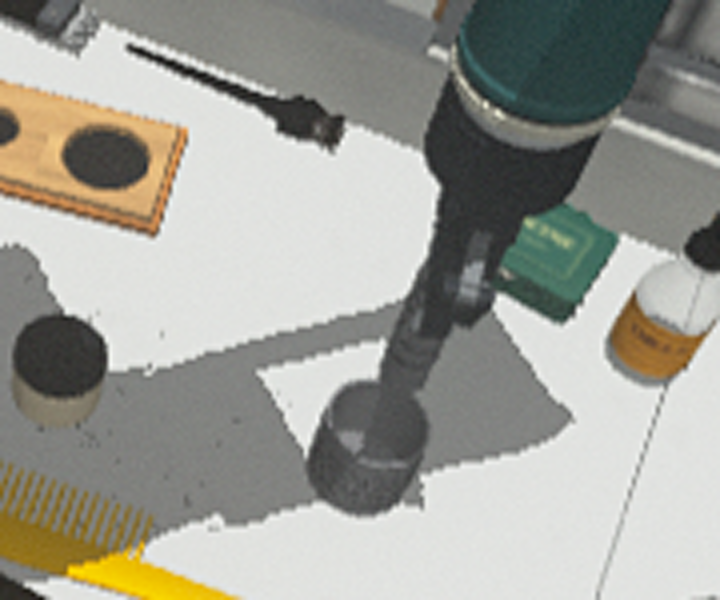

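Small beaker is held vertical, and the cup is still upright at (365,455) in the crop. Carrying it to well 44.

Emit:
jog_arm(
  series=[
    [27,0,43,0,0,0],
    [60,0,95,0,0,0],
    [93,0,147,0,0,0],
    [126,0,199,0,0,0],
    [155,0,245,0,0,0],
  ],
)

```text
time_s: 12.32
ee_pos: [0.598, -0.06, 0.2518]
tcp_rot: [-1.564, -0.156, 0.159]
ft_force: [0.2, 0.1, 0.1]
finger_gap: 0.0262
```

Emit:
jog_arm(
  series=[
    [30,0,45,0,0,0],
    [42,0,66,0,0,0],
    [42,0,66,0,0,0],
    [42,0,66,0,0,0],
  ],
)

```text
time_s: 12.82
ee_pos: [0.6255, 0.0103, 0.252]
tcp_rot: [-1.565, -0.156, 0.159]
ft_force: [0.6, -0.4, -1.0]
finger_gap: 0.0261
```

```bash
python3 - <<'E'
from h import *
go([.6262,.011,.146])
im=get_image("wrist")
cv2.imwrite("pics/w8.png",im["color"][:,:,::-1])
E
```

```text
shift [  1.1 106.    0.6] turn [ 0.    0.38 -0.11] pos [0.6255 0.0103 0.252 ] t 12.825 F [ 0.6 -0.4 -1. ]
```

View pics/w8.png

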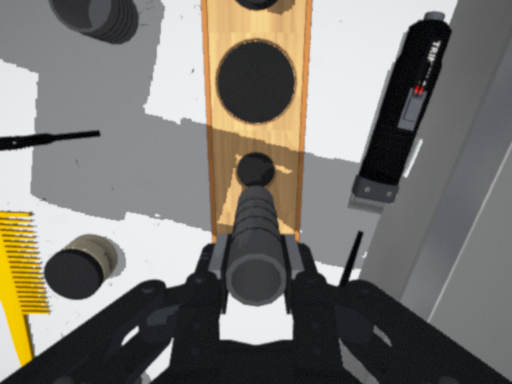

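Well 44 is in line at (256,170). Lowering.

Emit:
jog_arm(
  series=[
    [0.5,40,0.5,0,0,0],
    [0.5,70,0.5,0,0,0],
    [0.5,90,0.5,0,0,0],
    [0.5,98,0.5,0,0,0],
    [0.5,98,0.5,0,0,0],
  ],
)

```text
time_s: 13.5
ee_pos: [0.6263, 0.0106, 0.1547]
tcp_rot: [-1.565, -0.156, 0.157]
ft_force: [-0.1, -0.1, 0.3]
finger_gap: 0.0262
```

```bash
python3 - <<'E'
from h import *
go([.6262,.011,.146])
im=get_image("wrist")
cv2.imwrite("pics/w9.png",im["color"][:,:,::-1])
E
```

```text
shift [-0.   8.7  0.4] turn [-0.    0.31 -0.05] pos [0.6263 0.0106 0.1547] t 13.5 F [-0.1 -0.1  0.3]
```

View pics/w9.png

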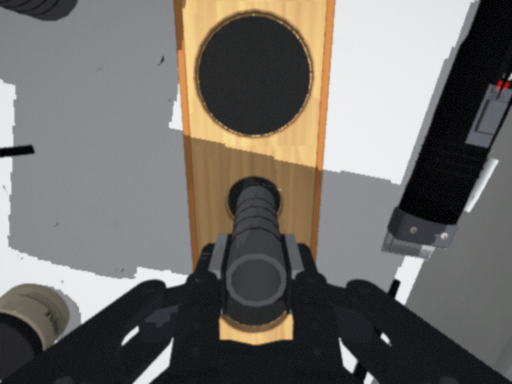

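Emit:
jog_arm(
  series=[
    [0,4,0,0,0,0],
    [0,7,0,0,0,0],
    [0,9,0,0,0,0],
    [0,9,0,0,0,0],
    [0,9,0,0,0,0],
  ],
)

```text
time_s: 14.18
ee_pos: [0.6267, 0.0114, 0.1461]
tcp_rot: [-1.565, -0.158, 0.157]
ft_force: [-0.0, -0.1, 2.8]
finger_gap: 0.0265
```

Emit:
jog_arm(
  series=[
    [0,0,0,0,0,0],
    [0,0,0,0,0,0],
    [0,0,0,0,0,0],
    [0,0,0,0,0,0],
    [0,0,0,0,0,0],
  ],
  fingers=55,
)

```text
time_s: 14.8
ee_pos: [0.6266, 0.0114, 0.1459]
tcp_rot: [-1.565, -0.157, 0.157]
ft_force: [0.0, -1.0, 0.2]
finger_gap: 0.0549
```

Emit:
jog_arm(
  series=[
    [0,-30,0,0,0,0],
    [0,-80,0,0,0,0],
    [0,-130,0,0,0,0],
    [0,-155,0,0,0,0],
    [0,-155,0,0,0,0],
  ],
  fingers=85,
)

```text
time_s: 15.42
ee_pos: [0.6279, 0.0113, 0.3035]
tcp_rot: [-1.566, -0.161, 0.153]
ft_force: [0.6, -0.7, -0.6]
finger_gap: 0.0847
```

```bash
python3 - <<'E'
from h import *
go([.494,-.332,.30])
s=robot.observe();im=get_image("wrist");P=wpose(im,s);c=im["color"]
cv2.imwrite("pics/w10.png",im["color"][:,:,::-1])
W=cloud(im,P)
for x,y in((.46,.13),(.6265,.011),(.591,.187)):
    m=(W[...,2]>.04)&(W[...,2]<.125)&(abs(W[...,0]-x)<.05)&(abs(W[...,1]-y)<.05)
    w=W[m]
    if len(w):print(len(w),w.max(0).round(4),w.min(0).round(4),((w.max(0)+w.min(0))/2).round(4))
E
```

```text
shift [-199.5    3.  -309.8] turn [0.09 0.38 0.29] pos [0.6279 0.0113 0.3035] t 15.425 F [ 0.6 -0.7 -0.6]
1028 [0.4853 0.1508 0.0599] [0.4352 0.1068 0.04  ] [0.4603 0.1288 0.05  ]
900 [0.6403 0.0274 0.1062] [ 6.121e-01 -4.000e-04  4.030e-02] [0.6262 0.0135 0.0732]
166 [0.6059 0.1775 0.0652] [0.5792 0.1678 0.0401] [0.5926 0.1727 0.0527]
```

View pics/w10.png

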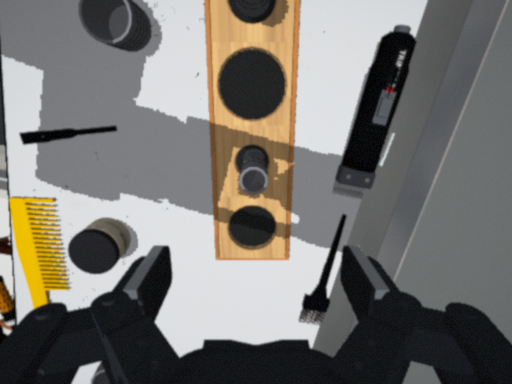

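Both beakers stand in their wells. Next, the large cup.

Emit:
jog_arm(
  series=[
    [-30,0,-46,0,0,0],
    [-64,0,-98,0,0,0],
    [-97,0,-150,0,0,0],
    [-130,0,-202,0,0,0],
    [-160,0,-250,0,0,0],
  ],
)

```text
time_s: 16.1
ee_pos: [0.5177, -0.2668, 0.2988]
tcp_rot: [-1.563, -0.155, 0.159]
ft_force: [0.7, -0.1, -1.0]
finger_gap: 0.0852
```

Emit:
jog_arm(
  series=[
    [-30,2,-45,0,0,0],
    [-39,3,-60,0,0,0],
    [-39,3,-60,0,0,0],
    [-39,3,-60,0,0,0],
  ],
)

```text
time_s: 16.6
ee_pos: [0.4935, -0.3304, 0.2972]
tcp_rot: [-1.563, -0.157, 0.158]
ft_force: [-0.9, -1.0, -1.3]
finger_gap: 0.0853
```

```bash
python3 - <<'E'
from h import *
s=robot.observe();im=get_image("wrist");P=wpose(im,s);c=im["color"]
cv2.imwrite(f"pics/p11.png",c[:,:,::-1])
W=cloud(im,P)
m=(W[...,2]>.05)&(W[...,2]<.08)&(abs(W[...,0]-.494)<.06)&(abs(W[...,1]+.332)<.06)
w=W[m];print(len(w),w.max(0).round(4),w.min(0).round(4),((w.max(0)+w.min(0))/2).round(4))
go([.494,-.332,.092])
E
```

```text
789 [ 0.5256 -0.2996  0.0654] [ 0.4627 -0.3628  0.05  ] [ 0.4941 -0.3312  0.0577]
shift [ -0.  205.5  -2. ] turn [-0.07  0.46 -0.02] pos [ 0.4937 -0.3303  0.2975] t 16.65 F [-0.   0.6 -0.4]
```

View pics/p11.png

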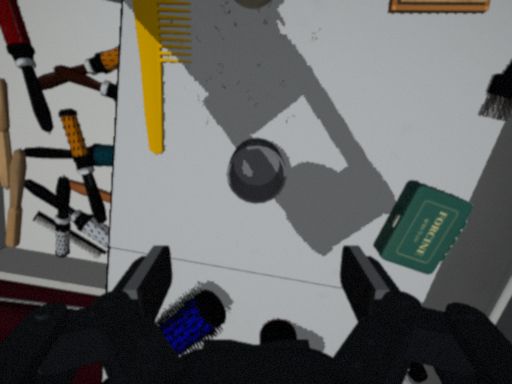

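Emit:
jog_arm(
  series=[
    [0.5,50,-1,0,0,0],
    [0.5,100,-1,0,0,0],
    [0.5,140,-1,0,0,0],
    [0.5,165,-1,0,0,0],
    [0.5,165,-1,0,0,0],
  ],
)

```text
time_s: 17.27
ee_pos: [0.4934, -0.3305, 0.1312]
tcp_rot: [-1.562, -0.156, 0.161]
ft_force: [-0.1, -0.4, 0.3]
finger_gap: 0.0854
```

Emit:
jog_arm(
  series=[
    [0,20,0,0,0,0],
    [0,35,0,0,0,0],
    [0,40,0,0,0,0],
    [0,40,0,0,0,0],
  ],
)

```text
time_s: 17.77
ee_pos: [0.4941, -0.3328, 0.0932]
tcp_rot: [-1.565, -0.157, 0.157]
ft_force: [-0.5, 0.6, 0.3]
finger_gap: 0.0846
```

Emit:
jog_arm(
  series=[
    [0,0,0,0,0,0],
    [0,0,0,0,0,0],
    [0,0,0,0,0,0],
    [0,0,0,0,0,0],
    [0,0,0,0,0,0],
  ],
  fingers=50,
  squeeze=30,
)

```text
time_s: 18.4
ee_pos: [0.4943, -0.3332, 0.0938]
tcp_rot: [-1.566, -0.158, 0.156]
ft_force: [-0.3, 1.2, 5.8]
finger_gap: 0.0626
```

```bash
python3 - <<'E'
from h import *
im=get_image("wrist");c=im["color"]
cv2.imwrite(f"pics/p12.png",c[:,:,::-1])
go([.494,-.332,.092])
E
```

```text
shift [-0.1  1.8  1.3] turn [0.07 0.37 0.05] pos [ 0.4943 -0.3333  0.0938] t 18.45 F [-0.5  0.4  6.2]
```

View pics/p12.png

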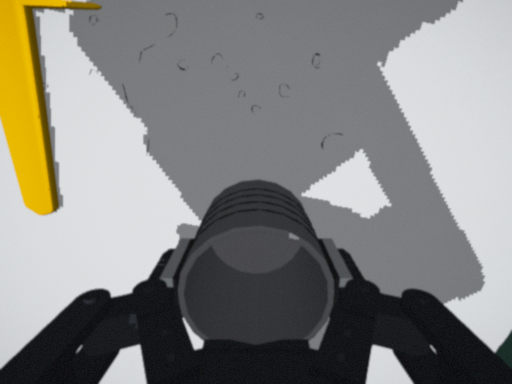

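Emit:
jog_arm(
  series=[
    [0,-15,0,0,0,0],
    [0,-45,0,0,0,0],
    [0,-85,0,0,0,0],
    [0,-125,0,0,0,0],
    [0,-155,0,0,0,0],
  ],
  squeeze=40,
)

```text
time_s: 19.08
ee_pos: [0.4941, -0.3331, 0.2507]
tcp_rot: [-1.567, -0.158, 0.156]
ft_force: [1.3, 0.1, -0.4]
finger_gap: 0.0625
```

```bash
python3 - <<'E'
from h import *
im=get_image("wrist");c=im["color"]
cv2.imwrite(f"pics/p13.png",c[:,:,::-1])
go([.6085,.0992,.249]);print(robot.observe()["finger_gap"])
E
```

```text
shift [196.9   3.8 402.3] turn [0.36 0.38 0.27] pos [ 0.4955 -0.3342  0.2544] t 19.125 F [ 0.6 -0.4  2.1]
0.06239769480988711
```

View pics/p13.png

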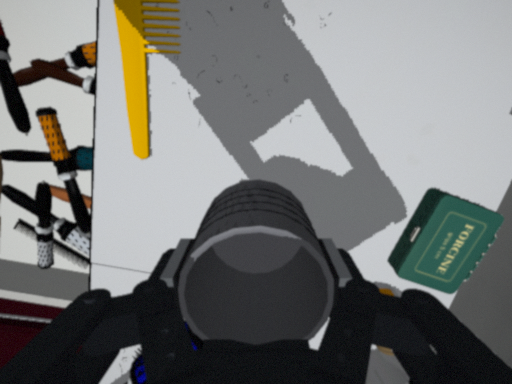

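Emit:
jog_arm(
  series=[
    [22,0,45,0,0,0],
    [48,0,98,0,0,0],
    [74,0,151,0,0,0],
    [100,0,204,0,0,0],
    [126,0,257,0,0,0],
  ],
)

```text
time_s: 19.75
ee_pos: [0.5664, -0.0541, 0.2482]
tcp_rot: [-1.565, -0.157, 0.157]
ft_force: [1.7, 0.4, -0.3]
finger_gap: 0.0622
```

Emit:
jog_arm(
  series=[
    [24,0,50,0,0,0],
    [48,0,98,0,0,0],
    [67,0,137,0,0,0],
    [71,0,143,0,0,0],
    [71,0,143,0,0,0],
  ],
)

```text
time_s: 20.38
ee_pos: [0.6072, 0.0983, 0.2478]
tcp_rot: [-1.566, -0.158, 0.158]
ft_force: [0.5, 0.2, -0.9]
finger_gap: 0.0623
```

Emit:
jog_arm(
  series=[
    [0,0,0,0,0,0],
    [0,0,0,0,0,0],
  ],
)

```text
time_s: 20.62
ee_pos: [0.6072, 0.097, 0.2479]
tcp_rot: [-1.565, -0.156, 0.156]
ft_force: [-1.1, -0.3, -0.1]
finger_gap: 0.0624
```

```bash
python3 - <<'E'
from h import *
s=robot.observe();im=get_image("wrist");c=im["color"];P=wpose(im,s)
cv2.imwrite(f"pics/p14.png",c[:,:,::-1])
W=cloud(im,P)
go([.6089,.0972,.249])
m=(W[...,2]>.20)&(W[...,2]<.225)&(np.hypot(W[...,0]-s["ee_pos"][0],W[...,1]-s["ee_pos"][1])<.05);m[:180]=0
w=W[m];print(w.min(0),w.max(0))
E
```

```text
shift [ 1.6 -1.1 -0.3] turn [ 0.01  0.28 -0.02] pos [0.6072 0.0971 0.2479] t 20.675 F [-0.  -0.6 -1. ]
[0.55739156 0.06848714 0.20000293] [0.6544208  0.13088495 0.22499662]
```

View pics/p14.png

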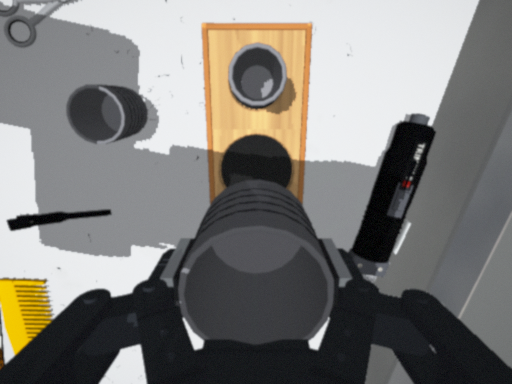

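Emit:
jog_arm(
  series=[
    [1.5,45,0,0,0,0],
    [1.5,90,0,0,0,0],
    [1.5,122,0,0,0,0],
    [1.5,135,0,0,0,0],
    [1.5,135,0,0,0,0],
  ],
)

```text
time_s: 21.3
ee_pos: [0.6087, 0.0982, 0.1125]
tcp_rot: [-1.565, -0.156, 0.158]
ft_force: [-0.7, -0.1, -0.8]
finger_gap: 0.0626
```

```bash
python3 - <<'E'
from h import *
go([.6089,.0972,.0988])
im=get_image("wrist");c=im["color"]
cv2.imwrite(f"pics/p15.png",c[:,:,::-1])
c=get_image("scene")["color"]
cv2.imwrite(f"pics/s15.png",cv2.resize(c[120:240,180:340],(800,600),interpolation=cv2.INTER_CUBIC)[:,:,::-1])
E
```

```text
shift [-0.  13.7 -1. ] turn [-0.    0.34 -0.07] pos [0.6087 0.0982 0.1125] t 21.3 F [-0.7 -0.1 -0.8]
```

View pics/p15.png

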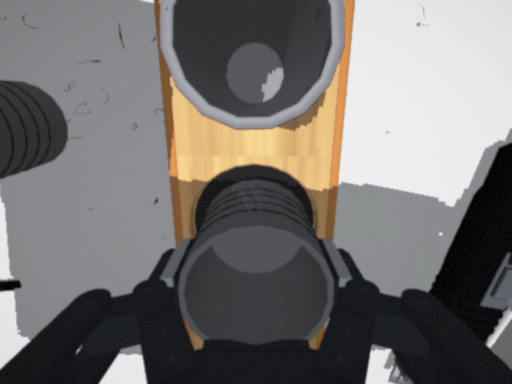

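View pics/s15.png

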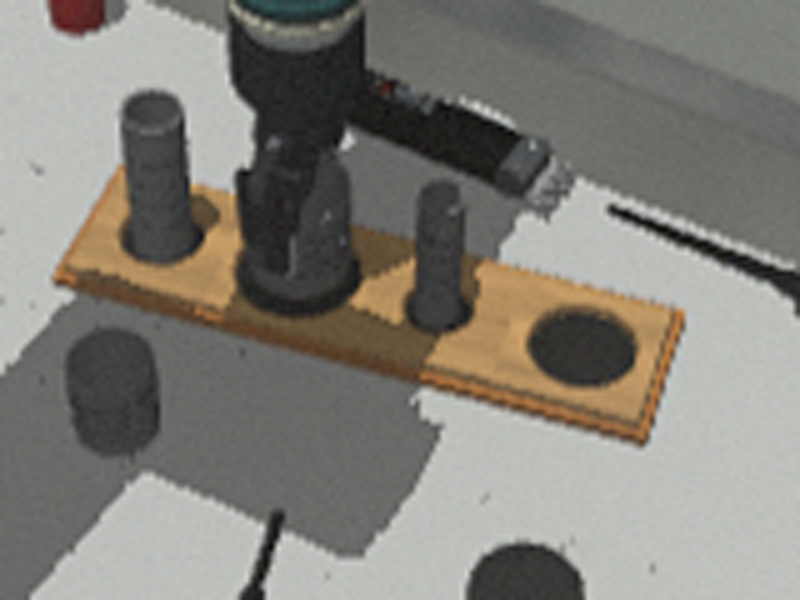

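The cup is centred over well 80. Lowering the last 14 mm.

Emit:
jog_arm(
  series=[
    [0,5,0,0,0,0],
    [0,9,0,0,0,0],
    [0,12,0,0,0,0],
    [0,14,0,0,0,0],
    [0,14,0,0,0,0],
  ],
)

```text
time_s: 22.02
ee_pos: [0.6089, 0.0986, 0.0989]
tcp_rot: [-1.565, -0.157, 0.157]
ft_force: [0.4, 0.5, 0.4]
finger_gap: 0.0626
```

Emit:
jog_arm(
  series=[
    [0,1,0,0,0,0],
    [0,1,0,0,0,0],
    [0,1,0,0,0,0],
  ],
)

```text
time_s: 22.4
ee_pos: [0.6089, 0.0987, 0.0989]
tcp_rot: [-1.565, -0.157, 0.157]
ft_force: [-2.5, 0.6, 9.0]
finger_gap: 0.0627
```

Emit:
jog_arm(
  series=[
    [0,0,0,0,0,0],
    [0,0,0,0,0,0],
    [0,0,0,0,0,0],
    [0,0,0,0,0,0],
    [0,0,0,0,0,0],
  ],
  fingers=85,
)

```text
time_s: 23.02
ee_pos: [0.6089, 0.0986, 0.0978]
tcp_rot: [-1.565, -0.157, 0.157]
ft_force: [-0.6, -0.5, 0.4]
finger_gap: 0.0847
```

Emit:
jog_arm(
  series=[
    [0,-20,0,0,0,0],
    [0,-60,0,0,0,0],
    [0,-110,0,0,0,0],
    [0,-160,0,0,0,0],
    [0,-200,0,0,0,0],
  ],
)

```text
time_s: 23.65
ee_pos: [0.6091, 0.0986, 0.3002]
tcp_rot: [-1.565, -0.159, 0.156]
ft_force: [0.0, -0.5, -0.3]
finger_gap: 0.0849
```

```bash
python3 - <<'E'
from h import *
go([.460,.129,.30])
s=robot.observe();im=get_image("wrist");c=im["color"];P=wpose(im,s)
cv2.imwrite(f"pics/p16.png",c[:,:,::-1])
W=cloud(im,P)
m=(W[...,2]>.055)&(W[...,2]<.08)&(abs(W[...,0]-.608)<.06)&(abs(W[...,1]-.099)<.055)
w=W[m];print(w.min(0),w.max(0))
E
```

```text
shift [-140.1   -0.    59.4] turn [0.02 0.38 0.1 ] pos [0.6091 0.0986 0.3002] t 23.65 F [ 0.  -0.5 -0.3]
[0.57705465 0.06912421 0.0550266 ] [0.64023712 0.132186   0.07078526]
```

View pics/p16.png

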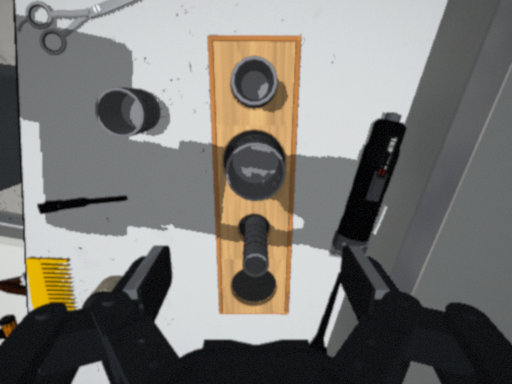

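Large cup is in, top at 69–70 mm. Now the medium cup.

Emit:
jog_arm(
  series=[
    [-40,0,17,0,0,0],
    [-90,0,38,0,0,0],
    [-130,0,55,0,0,0],
    [-140,0,59,0,0,0],
    [-140,0,59,0,0,0],
  ],
)

```text
time_s: 24.32
ee_pos: [0.4601, 0.1287, 0.2982]
tcp_rot: [-1.565, -0.159, 0.157]
ft_force: [0.5, 0.2, -0.1]
finger_gap: 0.0851
```

Emit:
jog_arm(
  series=[
    [0,0,0,0,0,0],
    [0,0,0,0,0,0],
  ],
)

```text
time_s: 24.58
ee_pos: [0.4613, 0.1284, 0.2979]
tcp_rot: [-1.565, -0.157, 0.156]
ft_force: [0.2, 0.2, -0.3]
finger_gap: 0.0855
```

```bash
python3 - <<'E'
from h import *
s=robot.observe();im=get_image("wrist");c=im["color"];P=wpose(im,s)
cv2.imwrite(f"pics/p17.png",c[:,:,::-1])
W=cloud(im,P)
m=(W[...,2]>.045)&(W[...,2]<.07)&(abs(W[...,0]-.46)<.05)&(abs(W[...,1]-.13)<.06)
w=W[m];print(w.min(0),w.max(0),(w.min(0)+w.max(0))/2)
go(list(((w.min(0)+w.max(0))/2)[:2])+[.088])
E
```

```text
[0.43515649 0.10736551 0.04512573] [0.48440631 0.15704462 0.05919447] [0.4597814  0.13220507 0.0521601 ]
shift [ -0.5 209.8   4. ] turn [0.01 0.34 0.01] pos [0.4611 0.1284 0.2978] t 24.625 F [ 0.7 -0.4  0.5]
```

View pics/p17.png

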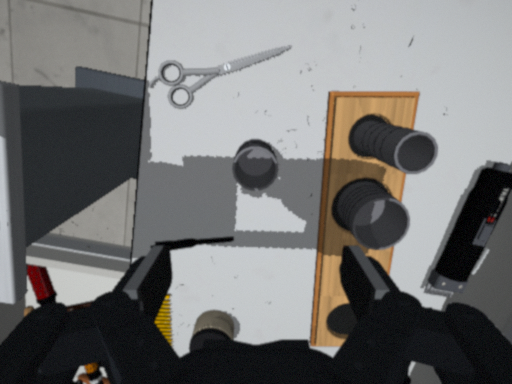

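Emit:
jog_arm(
  series=[
    [-0.5,50,4,0,0,0],
    [-0.5,100,4,0,0,0],
    [-0.5,145,4,0,0,0],
    [-0.5,170,4,0,0,0],
    [-0.5,170,4,0,0,0],
  ],
)

```text
time_s: 25.25
ee_pos: [0.4579, 0.1321, 0.1261]
tcp_rot: [-1.565, -0.153, 0.16]
ft_force: [-0.4, 0.0, 0.2]
finger_gap: 0.0849
```

Emit:
jog_arm(
  series=[
    [0,20,0,0,0,0],
    [0,35,0,0,0,0],
    [0,40,0,0,0,0],
    [0,40,0,0,0,0],
  ],
)

```text
time_s: 25.75
ee_pos: [0.4588, 0.1324, 0.0881]
tcp_rot: [-1.565, -0.157, 0.157]
ft_force: [0.3, 0.9, 0.2]
finger_gap: 0.0851
```

Emit:
jog_arm(
  series=[
    [0,0,0,0,0,0],
    [0,0,0,0,0,0],
    [0,0,0,0,0,0],
    [0,0,0,0,0,0],
    [0,0,0,0,0,0],
  ],
  fingers=36,
  squeeze=30,
)

```text
time_s: 26.38
ee_pos: [0.459, 0.1324, 0.0885]
tcp_rot: [-1.565, -0.158, 0.156]
ft_force: [-0.5, -1.1, 6.6]
finger_gap: 0.0485
```

Emit:
jog_arm(
  series=[
    [0,-15,0,0,0,0],
    [0,-45,0,0,0,0],
    [0,-85,0,0,0,0],
    [0,-125,0,0,0,0],
    [0,-162,0,0,0,0],
  ],
  squeeze=40,
)

```text
time_s: 27.0
ee_pos: [0.4584, 0.1324, 0.2523]
tcp_rot: [-1.565, -0.158, 0.156]
ft_force: [0.7, 0.5, -0.7]
finger_gap: 0.0487
```

```bash
python3 - <<'E'
from h import *
im=get_image("wrist");c=im["color"]
cv2.imwrite(f"pics/p18.png",c[:,:,::-1])
go([.643,-.078,.25]);print(robot.observe()["finger_gap"])
E
```

```text
shift [ 136.6    7.8 -242.9] turn [0.03 0.39 0.46] pos [0.4607 0.1328 0.2565] t 27.05 F [ 0.7 -0.2  2.5]
0.048658631306421916
```

View pics/p18.png

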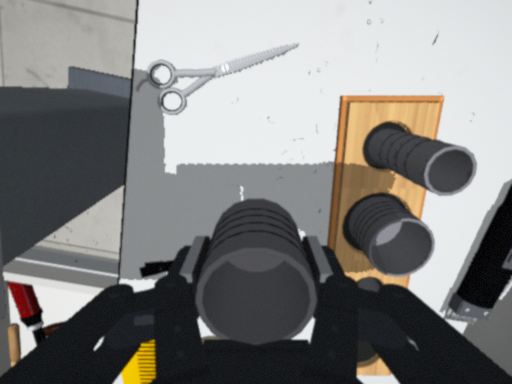

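Emit:
jog_arm(
  series=[
    [26,0,-46,0,0,0],
    [56,0,-99,0,0,0],
    [86,0,-152,0,0,0],
    [115,0,-203,0,0,0],
    [132,0,-233,0,0,0],
  ],
)

```text
time_s: 27.68
ee_pos: [0.636, -0.0722, 0.2507]
tcp_rot: [-1.566, -0.157, 0.155]
ft_force: [-0.2, 0.6, -0.3]
finger_gap: 0.0483
```

Emit:
jog_arm(
  series=[
    [5,0,-10,0,0,0],
    [5,0,-10,0,0,0],
    [5,0,-10,0,0,0],
    [5,0,-10,0,0,0],
  ],
)

```text
time_s: 28.18
ee_pos: [0.6404, -0.0772, 0.2501]
tcp_rot: [-1.565, -0.158, 0.159]
ft_force: [-0.2, 0.3, -1.7]
finger_gap: 0.0489
```

```bash
python3 - <<'E'
from h import *
s=robot.observe();im=get_image("wrist");c=im["color"];P=wpose(im,s)
cv2.imwrite(f"pics/p19.png",c[:,:,::-1])
W=cloud(im,P)
go([.643,-.078,.0935])
m=(W[...,2]>.19)&(W[...,2]<.225)&(np.hypot(W[...,0]-s["ee_pos"][0],W[...,1]-s["ee_pos"][1])<.035);m[:180]=0
w=W[m];print(w.min(0),w.max(0))
E
```

```text
shift [  2.3 156.6  -1.1] turn [-0.01  0.44 -0.02] pos [ 0.6406 -0.0774  0.2501] t 28.225 F [ 0.2 -0.3 -0.6]
[ 0.60543905 -0.10146562  0.19001496] [ 0.6727565  -0.05223836  0.224989  ]
```

View pics/p19.png

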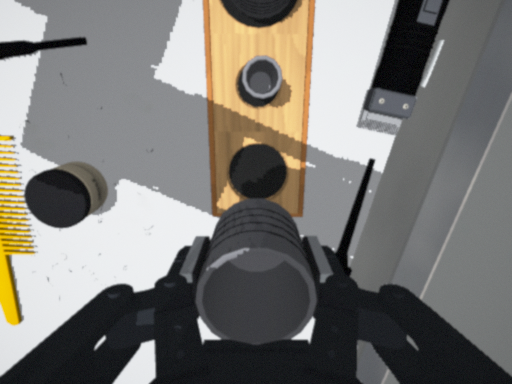

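Emit:
jog_arm(
  series=[
    [2,45,-0.5,0,0,0],
    [2,95,-0.5,0,0,0],
    [2,130,-0.5,0,0,0],
    [2,143,-0.5,0,0,0],
    [2,143,-0.5,0,0,0],
  ],
)

```text
time_s: 28.85
ee_pos: [0.6431, -0.0783, 0.1067]
tcp_rot: [-1.565, -0.157, 0.158]
ft_force: [1.1, -0.1, -0.9]
finger_gap: 0.0486
```

```bash
python3 - <<'E'
from h import *
go([.643,-.078,.0935])
im=get_image("wrist");c=im["color"]
cv2.imwrite(f"pics/p20.png",c[:,:,::-1])
E
```

```text
shift [-0.  13.2  0.3] turn [-0.02  0.39 -0.06] pos [ 0.6431 -0.0783  0.1067] t 28.85 F [ 1.1 -0.1 -0.9]
```

View pics/p20.png

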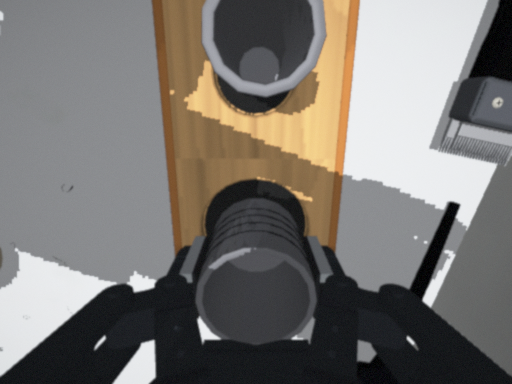

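Emit:
jog_arm(
  series=[
    [0,5,0,0,0,0],
    [0,9,0,0,0,0],
    [0,12,0,0,0,0],
    [0,14,0,0,0,0],
    [0,14,0,0,0,0],
  ],
)

```text
time_s: 29.52
ee_pos: [0.6434, -0.0786, 0.0936]
tcp_rot: [-1.565, -0.157, 0.157]
ft_force: [-2.3, 0.8, 6.6]
finger_gap: 0.0492
```

Emit:
jog_arm(
  series=[
    [0,0,0,0,0,0],
    [0,0,0,0,0,0],
  ],
)

```text
time_s: 29.78
ee_pos: [0.6433, -0.0786, 0.0936]
tcp_rot: [-1.565, -0.157, 0.157]
ft_force: [-1.1, 0.4, 5.6]
finger_gap: 0.0485
```

Emit:
jog_arm(
  series=[
    [0,0,0,0,0,0],
    [0,0,0,0,0,0],
    [0,0,0,0,0,0],
    [0,0,0,0,0,0],
    [0,0,0,0,0,0],
  ],
  fingers=70,
)

```text
time_s: 30.4
ee_pos: [0.6433, -0.0786, 0.0928]
tcp_rot: [-1.565, -0.157, 0.157]
ft_force: [-0.3, -0.8, -0.2]
finger_gap: 0.0701
```

Emit:
jog_arm(
  series=[
    [0,-20,0,0,0,0],
    [0,-60,0,0,0,0],
    [0,-110,0,0,0,0],
    [0,-160,0,0,0,0],
    [0,-200,0,0,0,0],
  ],
)

```text
time_s: 31.02
ee_pos: [0.6437, -0.0787, 0.297]
tcp_rot: [-1.566, -0.16, 0.155]
ft_force: [-0.2, 1.1, 0.4]
finger_gap: 0.07
```

Emit:
jog_arm(
  series=[
    [-30,-20,-50,0,0,0],
    [-60,-40,-100,0,0,0],
    [-90,-60,-150,0,0,0],
    [-110,-80,-190,0,0,0],
    [-110,-80,-190,0,0,0],
  ],
)

```text
time_s: 31.65
ee_pos: [0.5728, -0.2903, 0.3765]
tcp_rot: [-1.57, -0.157, 0.151]
ft_force: [0.2, 1.1, -0.6]
finger_gap: 0.0699
```

```bash
python3 - <<'E'
from h import *
for n in ("scene","top"):
    im=get_image(n);c=im["color"];W=cloud(im)
    a=c[120:240,150:310] if n=="scene" else c[110:245,100:280]
    cv2.imwrite(f"pics/f{n}.png",cv2.resize(a,(800,600),interpolation=cv2.INTER_CUBIC)[:,:,::-1])
    cv2.imwrite(f"pics/ff{n}.png",c[:,:,::-1])
    for x,y,h in((.591,.187,.117),(.6085,.099,.069),(.6262,.011,.105),(.643,-.078,.063)):
        m=(W[...,2]>h-.008)&(W[...,2]<h+.01)&(np.hypot(W[...,0]-x,W[...,1]-y)<.043)
        w=W[m];print(n,(x,y,h),len(w),((w.min(0)+w.max(0))/2).round(4),(w.max(0)-w.min(0)).round(4),w[:,2].max())
E
```

```text
scene (0.591, 0.187, 0.117) 62 [0.5883 0.184  0.1144] [0.0393 0.0361 0.01  ] 0.11940546841214006
scene (0.6085, 0.099, 0.069) 102 [0.6059 0.0984 0.0664] [0.0652 0.0628 0.0106] 0.0717059063637574
scene (0.6262, 0.011, 0.105) 42 [0.624  0.0106 0.1019] [0.0272 0.0269 0.0091] 0.10641762845131142
scene (0.643, -0.078, 0.063) 87 [ 0.641  -0.082   0.0598] [0.0507 0.0474 0.0094] 0.06447914653257569
top (0.591, 0.187, 0.117) 61 [0.5891 0.1866 0.1143] [0.0367 0.0356 0.0104] 0.1194581952518059
top (0.6085, 0.099, 0.069) 88 [0.6079 0.1015 0.0676] [0.0614 0.0619 0.0126] 0.07387507460081055
top (0.6262, 0.011, 0.105) 39 [0.6264 0.0138 0.102 ] [0.0271 0.0247 0.0085] 0.10630202281381118
top (0.643, -0.078, 0.063) 71 [ 0.6427 -0.0784  0.0605] [0.0496 0.0483 0.011 ] 0.06600837349151223
```

View pics/fscene.png

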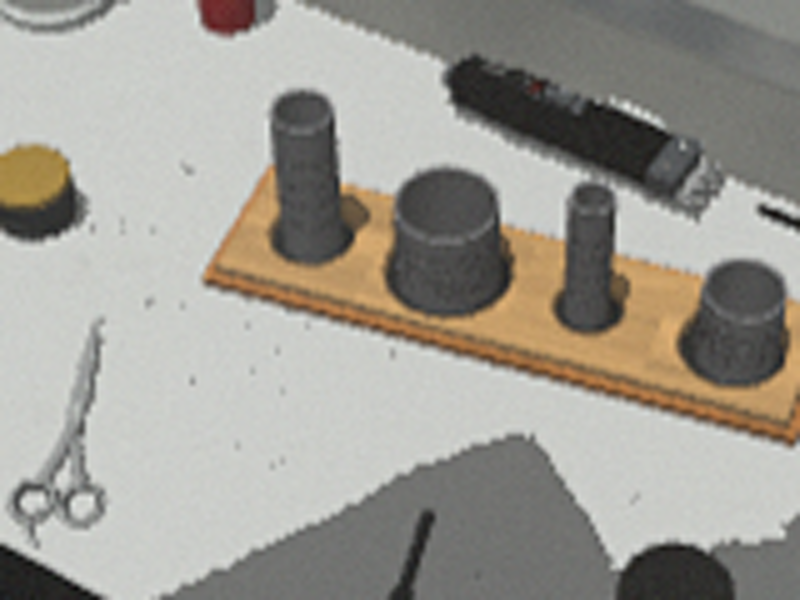

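View pics/fftop.png

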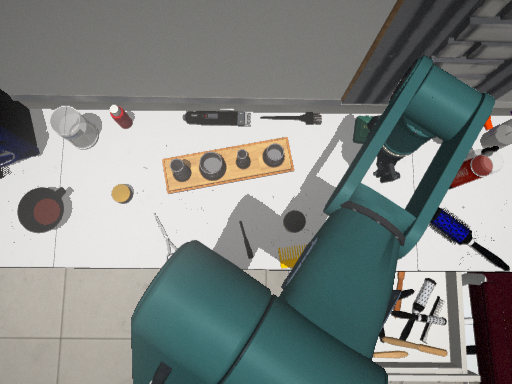

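All four stand upright and flat in their wells at the expected top heights, and both pots are still at top-view (122,193) and (294,220). The gripper is clear, so I'm handing in.

Emit:
jog_arm(
  series=[
    [0,0,0,0,0,0],
    [0,0,0,0,0,0],
    [0,0,0,0,0,0],
  ],
)

```text
time_s: 32.12
ee_pos: [0.5735, -0.2857, 0.3726]
tcp_rot: [-1.565, -0.158, 0.159]
ft_force: [-0.3, 1.1, -0.4]
finger_gap: 0.0701
```

```bash
python3 -c "
from rig import robot
print(robot.observe()['time_s'],robot.hand_in())"
```

```text
the job is handed in; nothing more can be done
32.125 None
```

All four measures are in the caddy, and I handed the job in at 32 s with the gripper clear of everything. I took out both beakers first: the 38 mm one went into the 54 mm well and the 28 mm one into the 44 mm well. Then the large cup went into the 80 mm well and the medium cup into the 66 mm well.

**Position and height:** in the final scene and top pictures all four stand upright. Their rims are within 1–4 mm of the expected heights and within about 5 mm of the well centres, so they look flat on the bottoms. That offset is within the 8 mm of clearance all round.
**Disagreement between cameras:** the two cameras' centres differ by up to about 4 mm, most for the large cup, the small beaker and the medium cup. I put that down to coarse pixels and calibration error.
**Grip reading:** the finger opening read about 1.5–2 mm under the nominal diameter for the cups and the small beaker. I checked the held small beaker by depth and it was vertical and centred.
**Pots and forces:** the pots were never touched and still stand where they were. The highest wrist force I read was about 9 N.

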